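# Swap trays in the craft case: shut the open one, hook out the jar tray

### The arm

A 6-joint arm with a two-finger parallel gripper is mounted at the origin on the work surface. World frame = base frame: x ahead of the robot, y to its left, z up, the work surface at z = 0. Lengths are in m, angles in rad, forces in N, time in s.
With the tool pointing down it reaches from about 0.35 to 0.975 m from the base axis. Payload 17.4 kg.
Tool frame: the origin (TCP) lies midway between the tips of the shut fingers; the grasp point (between the pads) lies 19 mm behind it (bot.grasp_offset is the distance from the TCP to the grasp point, in m); x points along the fingers, y is the direction in which the jaws open and shut, and the axes are right-handed (so a half turn about x gives the same grasp; the last joint's range is limited). The gripper opens to 85 mm and grips with 20 to 120 N. Pads are 22 mm wide; open, the fingers measure 114 mm over their backs; the gripper's body (76 mm by 85 mm) begins 54 mm behind the grasp point. The pads swing forward as they close: fully open they stand 13 mm farther back than shut.
Start: joints at [1.237, 0.116, 1.442, -0, 1.584, -0.038], TCP at [0.197, 0.646, 0.231] pointing down, gripper open.
Joint ranges: [-2.83, 2.83], [-0.83, 2.19], [0.07, 2.5], [-1.14, 4.28], [0.01, 3], [-2.97, 2.97]. Speed limits (rad/s): [1.89, 1.89, 2.22, 3.14, 3.14, 3.14].

### API

Orientations are given as a unit quaternion [x, y, z, w].
In Python, from station import telemetry, viewer, sign_off, bot gives the robot as it stands.
- The arm moves only by the shell command python3 -m pendant 'ROWS' [FORCE]. ROWS is JSON, a list of rows, each an object with "travel": the shift along the tool's x, y, z normalised to -1 to 1, where 1 is 0.08 m, a list of three; "rot": the turn, a rotation vector about the tool's x, y, z normalised to -1 to 1, where 1 is 45 degrees, a list of three; "gripper": the closure, from -1 (fully open) to 1 (shut), so that 0 is half open. In form: [{"travel": [x, y, z], "rot": [rx, ry, rz], "gripper": gripper}, ...]. A call has 1 to 12 rows; each row is the pose to reach, as a shift and turn from the pose commanded when the call began, along the tool's axes at that moment; what a row does not reach only later rows make up. A row lasts 1/10 s, in which the tool goes at most 50 mm and 8.59 degrees, less where a joint would pass 70% of its speed; a pose out of reach is approached as far as the arm can. A call with a number of a shift or a turn outside -1 to 1 is refused whole. A call with a gripper value outside its range is refused whole. The fingers move at their own pace and stop on an object; FORCE is the grip in N (left out, the last holds). Time passes only in rows, so rows that repeat a pose let the fingers close. It gives the time, the measured TCP pose, the force and the opening at its end, in the units of the state.
- telemetry.read_state(): the state, without advancing time (a new reading comes with each control period).
- viewer.get_image(name): name is "scene" or "top" or "wrist"; returns a dict with "image" (384x512x3 uint8, blue, green, red), "fx", "fy", "cx", "cy" (pixels), "view" (4x4, takes a point from world to camera coordinates). Camera axes: x right, y down, z forward; pixel columns grow to the right and rows downward; lengths in m; the calibration is good to about 2 mm. The wrist camera is an equidistant fisheye: a pixel r from the principal point sees the ray r / f radians off the axis. A picture is of the moment at which its call begins. There is no depth.
- sign_off(): hands the job in, once; it reports no verdict.
The state is a dict: "t": time; "joints": joint angles; "qvel": joint speeds; "effort": joint torques, N m; "tool_pos": TCP position; "orientation": TCP orientation; "force": force on the tool from outside, world axes, zero at the start; "torque": the same for the moment, N m; "gripper_width": finger opening in m.
Only numpy, scipy, OpenCV 4.12 (cv2) and the standard library are available. Lean on these libraries where they do the work, as an engineer would, in place of code of your own. Each camera call takes 0.05 s, during which the arm holds its last target.

### The job

In the wooden case with three sliding trays, first push the tray that was left pulled out fully home. Then hook a fingertip behind the front lip of the tray that holds the squat glass jar and draw it out along its rails as far as it goes, never taking a lip between the fingers. Do not touch the jar or the stack of discs (both stay standing in their trays), keep the disc tray closed and leave the other things on the table alone.

Things in the scene. Friction and masses are not known exactly. Their poses are not given: they have to be found in the camera images.
- tray_jar_lip (a point): middle of the top edge of the rear (inner) face of the front lip of the tray with the squat glass jar (starts closed); moves with the tray. x: level, towards the case's back (drawing out is -x), y: across, z: up. Lip 88 wide, 10 thick (front face 10 mm along -x), top 56 mm and tray's inside floor 19 mm above the table.
- tray_jar (a joint): how far the tray with the jar is drawn out (m): 0 = fully home, 0.09 = fully out at its stop. Slides with about 2 N of friction plus light damping and stays where it is left.
- tray_open_lip (a point): middle of the top edge of the rear (inner) face of the front lip of the tray left pulled out (in it only three thin discs fixed flat on the rear floor); moves with the tray. x: level, towards the case's back (drawing out is -x), y: across, z: up. Lip 88 wide, 10 thick (front face 10 mm along -x), top 56 mm and tray's inside floor 19 mm above the table.
- tray_open (a joint): how far the tray that was left pulled out is out (m): 0 = fully home against its stop, starts between 0.05 and 0.08; about 2 N of friction.
- tray_discs_lip (a point): middle of the top edge of the rear (inner) face of the front lip of the tray with the stack of wooden discs (stays closed); moves with the tray. x: level, towards the case's back (drawing out is -x), y: across, z: up. Lip 88 wide, 10 thick (front face 10 mm along -x), top 56 mm and tray's inside floor 19 mm above the table.
- tray_discs (a joint): how far the tray with the disc stack is out (m): 0 = fully home; it stays so.
- case: low brown wooden case fixed to the table, 210 deep, 308 wide, rails 36 high, open above. Three alike pale wooden trays lie side by side in it, 100 mm apart, in any order: 180 long, 88 wide (78 inside), side and back walls 38 mm above the table, front lip taller; they slide out towards the robot. Origin: underside's centre, x towards its back, y to its left.
- jar: squat round glass jar with aluminium lid, 48 diameter, 52 high, loose, standing on the floor of its tray, about 120 mm behind the lip. Origin: centre of its underside, z up along it. Not to be touched.
- disc_stack: stack of small round wooden discs (one piece), 52 diameter, 40 high, loose, standing in its tray about 120 mm behind the lip. Origin: centre of its underside. Not to be touched.
- glue: white bottle, 44 diameter, 100 high, standing left of the case; bystander. Origin: centre of its underside.
- cups: nested stack of white paper cups upside down, 78 diameter, 125 high, right of the case; bystander. Origin: centre of its underside.
- scissors: scissors lying flat to the left in front of the case, 175 long, 12 high; bystander. Origin: near the pivot, at table height.
- tape: ring of brown tape lying flat, 70 diameter, 19 high, to the right in front of the case; bystander. Origin: centre of its underside.
- brush: brush lying on the table near the robot on its right, 180 long; bystander. Origin: under its middle.
- roll: white paper roll standing upright, 110 diameter, 220 high, far right; bystander. Origin: centre of its underside.

How it is judged:
On the way, in this order (a step that is already met when the one before it is completed fails the run):
1. the tray left pulled out is pushed home while the jar tray is still shut (value of joint tray_open below 0.008 m and value of joint tray_jar below 0.02 m), for 0.2 s.
2. the jar tray is on its way out with a fingertip hooked behind its lip (grasp point behind the lip and low, tray between 15 and 75 mm out) (value of joint tray_jar between 0.015 and 0.075 m and x of the grasp point in the frame of tray_jar_lip between -0.01 and 0.08 m and z of the grasp point in the frame of tray_jar_lip below 0.022 m), for 0.1 s.
3. the jar tray is drawn fully out (value of joint tray_jar above 0.08 m), for 0.2 s.
At the end, for the whole second after the job is handed in: The jar tray is out by more than 80 of its 90 mm, the other two trays are within 8 mm of fully home, and the jar and the disc stack stand upright (within 0.2 rad), at rest, in the rear part of their trays (more than 40 mm behind the lip) (value of joint tray_jar above 0.08 m and value of joint each of tray_open, tray_discs below 0.008 m and linear speed of jar below 0.02 m/s and angle between each of jar, disc_stack's own z axis and vertical below 0.2 rad and x of jar in the frame of tray_jar_lip above 0.04 m and x of disc_stack in the frame of tray_discs_lip above 0.04 m); the robot touches nothing.
It fails at once if the jar or the disc stack is touched by the fingers with more than 1 N (contact force between the fingers and jar above 1 N or contact force between the fingers and disc_stack above 1 N).
It fails at once if the jar or the disc stack is lifted (more than 12 mm off its tray floor) or tipped (height (world z) of any of jar, disc_stack above 0.031 m or angle between any of jar, disc_stack's own z axis and vertical above 0.35 rad).
It fails at once if a tray's lip is taken between the fingers ((x of the grasp point in the frame of tray_jar_lip between -0.01 and 0 m and y of the grasp point in the frame of tray_jar_lip between -0.044 and 0.044 m and z of the grasp point in the frame of tray_jar_lip below 0.012 m and contact force between the fingers and tray_jar above 0.3 N) or (x of the grasp point in the frame of tray_open_lip between -0.01 and 0 m and y of the grasp point in the frame of tray_open_lip between -0.044 and 0.044 m and z of the grasp point in the frame of tray_open_lip below 0.012 m and contact force between the fingers and tray_open above 0.3 N)).
It fails at once if the tray with the disc stack is drawn out more than 20 mm (value of joint tray_discs above 0.02 m).
It fails at once if a bystander on the table is moved more than 25 mm (distance of any of glue, cups, scissors, tape, brush, roll from where it was at the start of the episode above 0.025 m).
It also fails if it takes over 45 s, if anything falls off the work surface, if the arm or the gripper's body presses on something with over 40 N, if the wrist force passes 120 N, or if a joint passes its speed limit or range.

## Working session

There is one attempt and no reset: what is moved stays moved. The work goes in short steps, Python scripts to look and compute and a shell command to move; the robot and the scene stay as the last step left them, time stands still between calls to the robot, and variables do not carry over. Pictures are saved under pics/ and viewed, and the job is handed in when it is done.

```bash
mkdir -p pics; ls
python3 - <<'E'
from station import telemetry, viewer, bot
import cv2,numpy as np
np.set_printoptions(precision=4,suppress=True)
s=telemetry.read_state()
for k,v in s.items(): print(k,np.round(v,4))
print(bot.grasp_offset)
for n in ("scene","top"):
    r=viewer.get_image(n); cv2.imwrite(f"pics/{n}0.png",r["image"]); print(n,r["fx"],r["fy"],r["cx"],r["cy"]);print(r["view"])
E
```

```text
pics
t 0.0
joints [ 1.2372  0.1165  1.4423  0.      1.584  -0.0378]
qvel [ 0.0003  0.0005  0.0002 -0.0012 -0.0012  0.0011]
effort [  0.002  -73.1996 -63.249    0.0001   0.0063   0.    ]
tool_pos [0.1967 0.6455 0.2306]
orientation [ 0.1038  0.6995 -0.1046  0.6993]
force [-0.0502 -0.3144  0.3335]
torque [-0.0242  0.0211 -0.0451]
gripper_width 0.0854
0.0187
scene 475.5165773712182 475.5165773712182 240.32481771253015 191.67649292177148
[[-0.2323  0.9725  0.0157  0.25  ]
 [ 0.5148  0.1366 -0.8463 -0.2115]
 [-0.8252 -0.1886 -0.5324  1.8311]
 [ 0.      0.      0.      1.    ]]
top 494.8603560187886 494.8603560187886 261.28555303226364 200.94579605751653
[[-0.0143 -0.9997 -0.0196 -0.097 ]
 [-0.9865  0.0173 -0.1628  0.5503]
 [ 0.1631  0.0171 -0.9865  1.3972]
 [ 0.      0.      0.      1.    ]]
```

View pics/scene0.png

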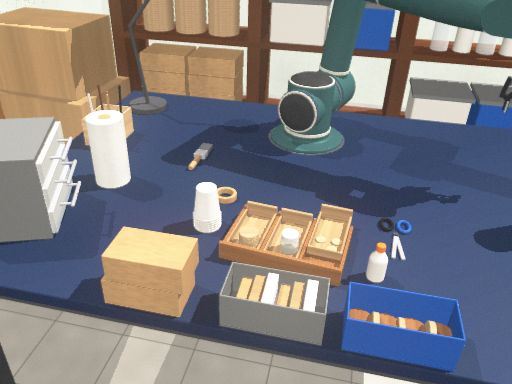

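View pics/top0.png

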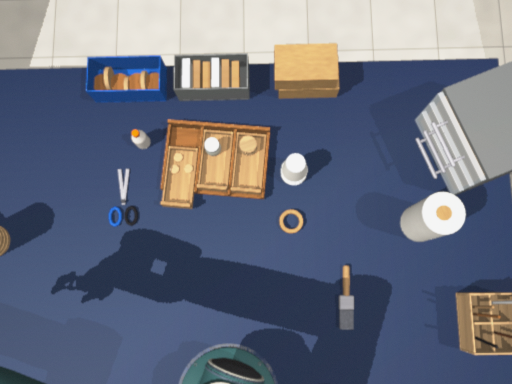

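The open tray is on the left (top view about px 180,180), the jar tray is in the middle (212,147), and the disc tray is on the right (248,145). I'll zoom in for the edges.

Run:
```python
import cv2
a=cv2.imread("pics/top0.png")[110:215,150:285]; cv2.imwrite("pics/topz.png",cv2.resize(a,None,fx=5.5,fy=5.5,interpolation=cv2.INTER_CUBIC))
a=cv2.imread("pics/scene0.png")[195:280,215:360]; cv2.imwrite("pics/scenez.png",cv2.resize(a,None,fx=5.5,fy=5.5,interpolation=cv2.INTER_CUBIC))
```

```text
(no output)
```

View pics/topz.png

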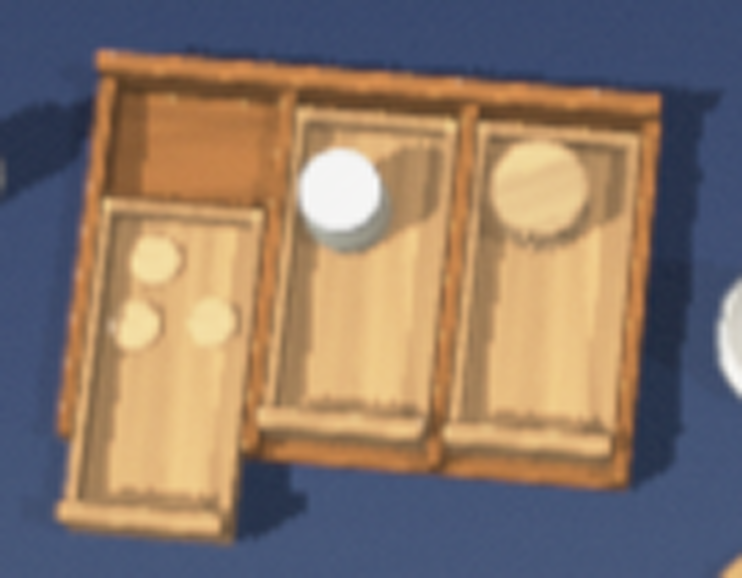

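View pics/scenez.png

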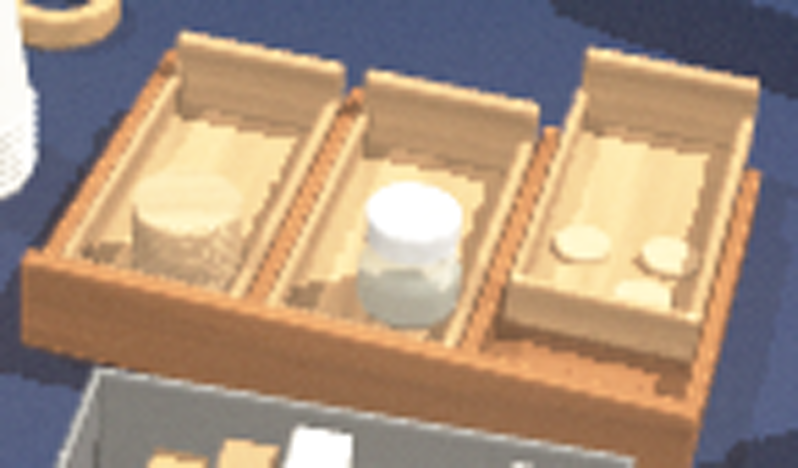

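```bash
cat > h.py <<'E'
import numpy as np
VT=np.array([[-0.0143,-0.9997,-0.0196,-0.097],[-0.9865,0.0173,-0.1628,0.5503],[0.1631,0.0171,-0.9865,1.3972]])
def ray(r,u,v):
    V=np.asarray(r["view"]);R=V[:3,:3];t=V[:3,3]
    d=R.T@np.array([(u-r["cx"])/r["fx"],(v-r["cy"])/r["fy"],1]);return -R.T@t,d
def plane(r,u,v,z):
    c,d=ray(r,u,v);return c+d*(z-c[2])/d[2]
E
python3 - <<'E'
from station import viewer
from h import *
np.set_printoptions(precision=4,suppress=True)
rt=viewer.get_image("top");rs=viewer.get_image("scene")
print("cams",ray(rt,0,0)[0],ray(rs,0,0)[0])
f=lambda u,o:o+(u+.5)/5.5-.5
T=lambda u,v,z:plane(rt,f(u,150),f(v,110),z)
S=lambda u,v,z:plane(rs,f(u,215),f(v,195),z)
for n,p,q in [("open",(62,503),(224,516)),("jar",(264,406),(427,418)),("disc",(447,423),(612,436))]:
    a,b=T(*p,.056),T(*q,.056);d=b-a;print("top",n,a,b,(a+b)/2,np.linalg.norm(d),np.degrees(np.arctan2(d[0],-d[1])))
for n,p,q in [("open",(757,84),(590,54)),("jar",(538,108),(368,77)),("disc",(343,71),(180,41))]:
    a,b=S(*p,.056),S(*q,.056);d=b-a;print("scn",n,a,b,(a+b)/2,np.linalg.norm(d),np.degrees(np.arctan2(d[0],-d[1])))
for n,p in [("BL",(97,52)),("BR",(660,97)),("FR",(630,488)),("jartop",(340,190))]:
    print(n,T(*p,.071 if n=="jartop" else .036))
print("jar lid S",S(412,212,.071), "disc T",T(540,187,.059),"S",S(190,200,.059))
E
```

```text
cams [ 0.3136 -0.1303  1.466 ] [1.678  0.1311 0.792 ]
top open [0.5515 0.1853 0.056 ] [0.5431 0.0995 0.056 ] [0.5473 0.1424 0.056 ] 0.08614186451270389 -5.619835325399637
top jar [0.6017 0.0788 0.056 ] [ 0.5937 -0.0076  0.056 ] [0.5977 0.0356 0.056 ] 0.08680075069191705 -5.317259016906697
top disc [ 0.5908 -0.0182  0.056 ] [ 0.5822 -0.1052  0.056 ] [ 0.5865 -0.0617  0.056 ] 0.0875012423899509 -5.613546798862514
scn open [0.5497 0.1908 0.056 ] [0.5438 0.1069 0.056 ] [0.5468 0.1489 0.056 ] 0.08408850155282602 -4.015832600901791
scn jar [0.5989 0.0864 0.056 ] [0.5933 0.0006 0.056 ] [0.5961 0.0435 0.056 ] 0.08592579231004595 -3.6900706449461955
scn disc [ 0.5912 -0.0125  0.056 ] [ 0.5855 -0.0978  0.056 ] [ 0.5883 -0.0551  0.056 ] 0.0855768064584346 -3.8680635133546377
BL [0.8059 0.1752 0.036 ]
BR [ 0.7739 -0.1337  0.036 ]
FR [ 0.5577 -0.1141  0.036 ]
jartop [0.7148 0.037  0.071 ]
jar lid S [0.7188 0.0404 0.071 ] disc T [ 0.7178 -0.0687  0.059 ] S [ 0.7198 -0.0628  0.059 ]
```

```bash
cat >> h.py <<'E'
from scipy.spatial.transform import Rotation as Ro
TH=np.radians(-5.2)
EX=np.array([np.cos(TH),np.sin(TH),0]);EY=np.array([-np.sin(TH),np.cos(TH),0]);EZ=np.array([0,0,1.])
def goal(p,sgn=1):
    from station import telemetry
    s=telemetry.read_state();R=Ro.from_quat(s["orientation"])
    G=Ro.from_matrix(np.c_[-EZ,sgn*EY,sgn*EX])  # x down, y, z = x cross y
    assert abs(np.linalg.det(G.as_matrix())-1)<1e-6
    d=np.asarray(p)-s["tool_pos"]
    print("t",round(s["t"],2),"pos",np.round(s["tool_pos"],4),"w",round(s["gripper_width"],4),"F",np.round(s["force"],1),"J",np.round(s["joints"],2))
    print(" travel units",np.round(R.inv().apply(d)/.08,3)," rot units",np.round((R.inv()*G).as_rotvec()/np.radians(45),3))
JL=np.array([.597,.0395,.056]);OL=np.array([.547,.1455,.056])
E
python3 - <<'E'
from h import *
from station import telemetry
print(Ro.from_quat(telemetry.read_state()["orientation"]).as_matrix().round(3))
p=OL-.07*EX; p[2]=.23; print(p)
goal(p,1);goal(p,-1)
E
```

```text
[[-0.     0.292  0.957]
 [-0.001  0.957 -0.292]
 [-1.    -0.001 -0.   ]]
[0.47728809 0.15184428 0.23      ]
t 0.2 pos [0.1967 0.6456 0.2309] w 0.0856 F [ 0.3  0.3 -0.6] J [ 1.24  0.12  1.44  0.    1.58 -0.04]
 travel units [ 0.014 -4.881  5.154]  rot units [-0.261 -0.     0.001]
t 0.2 pos [0.1967 0.6456 0.2309] w 0.0856 F [ 0.3  0.3 -0.6] J [ 1.24  0.12  1.44  0.    1.58 -0.04]
 travel units [ 0.014 -4.881  5.154]  rot units [3.739e+00 1.000e-03 0.000e+00]
```

```bash
python3 -m pendant '[{"travel":[0,-0.45,0.5],"rot":[-0.15,0,0],"gripper":1},{"travel":[0,-0.95,1],"rot":[-0.261,0,0],"gripper":1},{"travel":[0,-0.95,1],"rot":[-0.261,0,0],"gripper":1},{"travel":[0,-0.95,1],"rot":[-0.261,0,0],"gripper":1}]' 30
python3 - <<'E'
from h import *
p=OL-.07*EX; p[2]=.23
goal(p)
E
```

```text
t: 0.6
tool_pos: [0.252, 0.5487, 0.2318]
orientation: [0.033, 0.706, -0.033, 0.706]
force: [1.0, -0.2, -0.6]
gripper_width: 0.0281
t 0.6 pos [0.252  0.5487 0.2318] w 0.0281 F [ 1.  -0.2 -0.6] J [ 1.1  -0.04  1.6  -0.    1.58 -0.38]
 travel units [ 0.02  -4.676  3.267]  rot units [-0.003  0.    -0.001]
```

```bash
python3 -m pendant '[{"travel":[0,-0.5,0.4],"rot":[0,0,0],"gripper":1},{"travel":[0,-1,0.7],"rot":[0,0,0],"gripper":1},{"travel":[0,-1,0.7],"rot":[0,0,0],"gripper":1}]'
python3 -m pendant '[{"travel":[0,-0.5,0.4],"rot":[0,0,0],"gripper":1},{"travel":[0,-1,0.7],"rot":[0,0,0],"gripper":1},{"travel":[0,-1,0.7],"rot":[0,0,0],"gripper":1}]'
python3 -m pendant '[{"travel":[0,-0.5,0.4],"rot":[0,0,0],"gripper":1},{"travel":[0,-1,0.7],"rot":[0,0,0],"gripper":1},{"travel":[0,-1,0.7],"rot":[0,0,0],"gripper":1}]'
python3 -m pendant '[{"travel":[0,-0.5,0.4],"rot":[0,0,0],"gripper":1},{"travel":[0,-1,0.7],"rot":[0,0,0],"gripper":1},{"travel":[0,-1,0.7],"rot":[0,0,0],"gripper":1},{"travel":[0,-1,0.7],"rot":[0,0,0],"gripper":1}]'
python3 - <<'E'
from h import *
p=OL-.07*EX; p[2]=.23
goal(p)
E
```

```text
t: 0.9
tool_pos: [0.301, 0.4627, 0.2316]
orientation: [0.033, 0.706, -0.033, 0.707]
force: [0.5, 0.5, -0.1]
gripper_width: 0.0
t: 1.2
tool_pos: [0.3497, 0.378, 0.2316]
orientation: [0.033, 0.706, -0.033, 0.707]
force: [-0.7, 0.2, 0.3]
gripper_width: -0.0
t: 1.5
tool_pos: [0.3984, 0.2932, 0.2315]
orientation: [0.033, 0.706, -0.034, 0.707]
force: [-1.4, 0.4, 0.6]
gripper_width: 0.0003
t: 1.9
tool_pos: [0.4456, 0.2112, 0.2313]
orientation: [0.033, 0.706, -0.033, 0.706]
force: [1.0, 0.6, -0.0]
gripper_width: 0.0002
t 1.9 pos [0.4456 0.2112 0.2313] w 0.0002 F [ 1.   0.6 -0. ] J [ 0.39 -0.29  1.82  0.    1.61 -1.09]
 travel units [ 0.016 -0.703  0.463]  rot units [-0.002 -0.    -0.001]
```

```bash
python3 -m pendant '[{"travel":[0,-0.4,0.26],"rot":[0,0,0],"gripper":1},{"travel":[0,-0.7,0.46],"rot":[0,0,0],"gripper":1},{"travel":[0.5,-0.7,0.46],"rot":[0,0,0],"gripper":1},{"travel":[1,-0.7,0.46],"rot":[0,0,0],"gripper":1},{"travel":[1,-0.7,0.46],"rot":[0,0,0],"gripper":1}]'
python3 -m pendant '[{"travel":[0.5,0,0],"rot":[0,0,0],"gripper":1},{"travel":[0.8,0,0],"rot":[0,0,0],"gripper":1},{"travel":[0.8,0,0],"rot":[0,0,0],"gripper":1}]'
python3 - <<'E'
from h import *
from station import viewer
import cv2
p=OL-.07*EX; p[2]=.045
goal(p)
r=[]
for n in("top","scene","wrist"):
    im=viewer.get_image(n);cv2.imwrite(f"pics/{n}1.png",im["image"])
    if n!="wrist":
        x0,y0,x1,y1=(140,100,300,260) if n=="top" else (200,150,400,290)
        cv2.imwrite(f"pics/{n}1z.png",cv2.resize(im["image"][y0:y1,x0:x1],None,fx=3.7,fy=3.7,interpolation=cv2.INTER_CUBIC))
E
```

```text
t: 2.4
tool_pos: [0.4746, 0.1527, 0.1465]
orientation: [0.031, 0.709, -0.032, 0.704]
force: [-1.5, 0.0, 0.7]
gripper_width: -0.0003
t: 2.7
tool_pos: [0.4758, 0.1527, 0.0862]
orientation: [0.031, 0.708, -0.032, 0.705]
force: [0.3, 0.2, 0.5]
gripper_width: 0.0004
t 2.7 pos [0.4758 0.1527 0.0862] w 0.0004 F [0.3 0.2 0.5] J [ 0.26 -0.19  1.98  0.    1.36 -1.22]
 travel units [ 0.514 -0.009  0.022]  rot units [ 0.002 -0.004  0.001]
```

View pics/top1z.png

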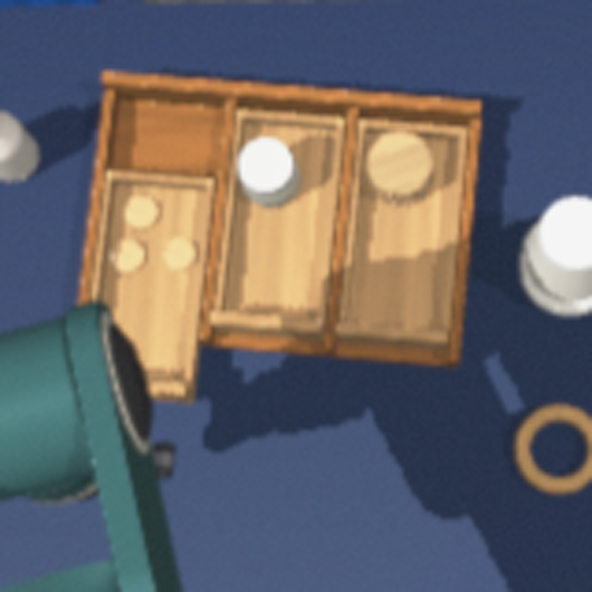

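View pics/scene1z.png

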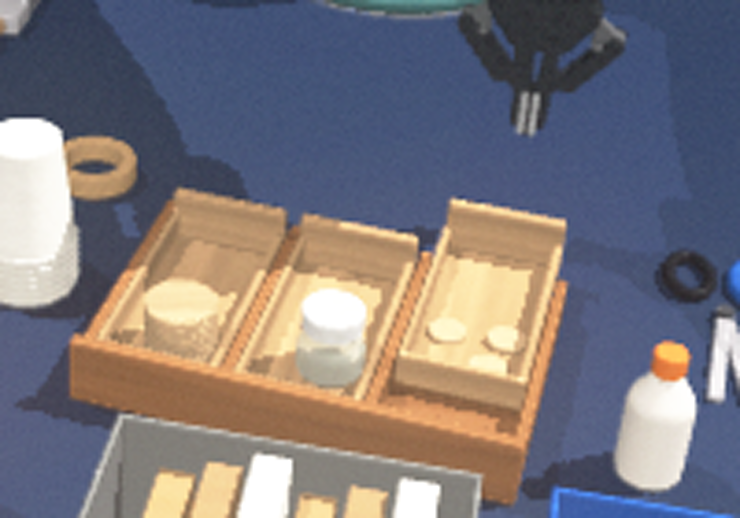

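View pics/wrist1.png

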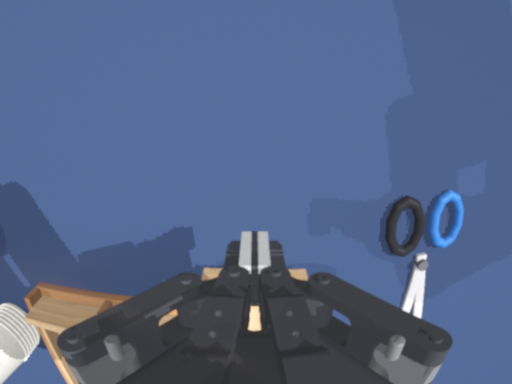

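Fingers are in front of the open lip (lip spans 202–308 in the wrist picture, fingers at 255, so centred). I'll descend and push.

```bash
python3 -m pendant '[{"travel":[0.5,0,0],"rot":[0,0,0],"gripper":1},{"travel":[0.5,0,0],"rot":[0,0,0],"gripper":1},{"travel":[0.5,0,0.2],"rot":[0,0,0],"gripper":1},{"travel":[0.5,0,0.4],"rot":[0,0,0],"gripper":1},{"travel":[0.5,0,0.5],"rot":[0,0,0],"gripper":1},{"travel":[0.5,0,0.6],"rot":[0,0,0],"gripper":1},{"travel":[0.5,0,0.7],"rot":[0,0,0],"gripper":1},{"travel":[0.5,0,0.8],"rot":[0,0,0],"gripper":1}]'
python3 -m pendant '[{"travel":[0,0,0.1],"rot":[0,0,0],"gripper":1},{"travel":[0,0,0.2],"rot":[0,0,0],"gripper":1},{"travel":[0,0,0.3],"rot":[0,0,0],"gripper":1},{"travel":[0,0,0.35],"rot":[0,0,0],"gripper":1}]'
python3 - <<'E'
from h import *
from station import viewer
import cv2
p=OL+.038*EX; p[2]=.045
goal(p)
for n in("scene",):
    im=viewer.get_image(n)
    x0,y0,x1,y1=(200,150,400,290)
    cv2.imwrite(f"pics/{n}2z.png",cv2.resize(im["image"][y0:y1,x0:x1],None,fx=3.7,fy=3.7,interpolation=cv2.INTER_CUBIC))
E
```

```text
t: 3.65
tool_pos: [0.5409, 0.1458, 0.0478]
orientation: [0.032, 0.706, -0.032, 0.706]
force: [-2.7, 0.5, 2.1]
gripper_width: -0.0003
t: 4.05
tool_pos: [0.5691, 0.1431, 0.0472]
orientation: [0.032, 0.706, -0.032, 0.706]
force: [-2.6, -0.4, 0.8]
gripper_width: 0.0001
t 4.05 pos [0.5691 0.1431 0.0472] w 0.0001 F [-2.6 -0.4  0.8] J [ 0.2   0.04  1.83 -0.    1.27 -1.28]
 travel units [0.027 0.005 0.198]  rot units [-0. -0.  0.]
```

View pics/scene2z.png

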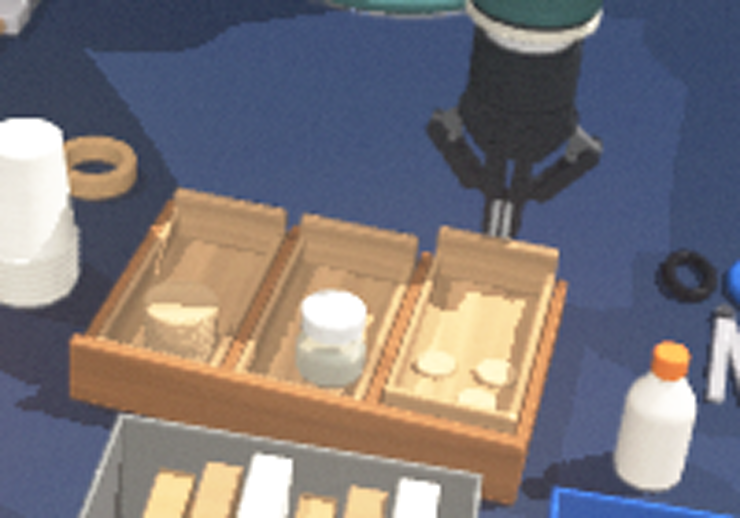

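The tray is sliding in with 2.6 N on the tool, and about 16 mm are left. I'll push gently until it stops.

```bash
python3 -m pendant '[{"travel":[0,0,0.05],"rot":[0,0,0],"gripper":1},{"travel":[0,0,0.1],"rot":[0,0,0],"gripper":1},{"travel":[0,0,0.13],"rot":[0,0,0],"gripper":1}]'
python3 -m pendant '[{"travel":[0,0,0.03],"rot":[0,0,0],"gripper":1},{"travel":[0,0,0.05],"rot":[0,0,0],"gripper":1}]'
python3 -m pendant '[{"travel":[0,0,0.02],"rot":[0,0,0],"gripper":1},{"travel":[0,0,0.03],"rot":[0,0,0],"gripper":1}]'
```

```text
t: 4.4
tool_pos: [0.5789, 0.1422, 0.0471]
orientation: [0.032, 0.706, -0.032, 0.706]
force: [-1.8, -2.1, -1.0]
gripper_width: 0.0
t: 4.6
tool_pos: [0.5828, 0.1418, 0.0472]
orientation: [0.032, 0.706, -0.032, 0.706]
force: [-1.8, -2.2, -0.2]
gripper_width: -0.0002
t: 4.8
tool_pos: [0.5852, 0.1417, 0.0472]
orientation: [0.032, 0.706, -0.032, 0.706]
force: [-1.2, -1.3, -0.5]
gripper_width: 0.0002
```

```bash
python3 -m pendant '[{"travel":[0,0,0.02],"rot":[0,0,0],"gripper":1},{"travel":[0,0,0.04],"rot":[0,0,0],"gripper":1}]'
python3 -m pendant '[{"travel":[0,0,0.02],"rot":[0,0,0],"gripper":1},{"travel":[0,0,0.03],"rot":[0,0,0],"gripper":1}]'
python3 - <<'E'
from h import *
from station import viewer
import cv2
goal(OL)
for n in("scene","wrist"):
    im=viewer.get_image(n);cv2.imwrite(f"pics/{n}3.png",im["image"])
    x0,y0,x1,y1=(215,195,360,280)
    if n=="scene":cv2.imwrite(f"pics/{n}3z.png",cv2.resize(im["image"][y0:y1,x0:x1],None,fx=5.5,fy=5.5,interpolation=cv2.INTER_CUBIC))
E
```

```text
t: 5.0
tool_pos: [0.5884, 0.1414, 0.0473]
orientation: [0.032, 0.706, -0.032, 0.706]
force: [-2.4, -1.1, -1.4]
gripper_width: 0.0001
t: 5.2
tool_pos: [0.589, 0.1413, 0.0471]
orientation: [0.032, 0.708, -0.032, 0.705]
force: [-25.3, -0.4, 10.6]
gripper_width: 0.0001
t 5.2 pos [0.589  0.1413 0.0471] w 0.0001 F [-25.3  -0.4  10.6] J [ 0.19  0.08  1.79  0.    1.28 -1.29]
 travel units [-0.109  0.004 -0.528]  rot units [ 0.    -0.006  0.001]
```

View pics/scene3z.png

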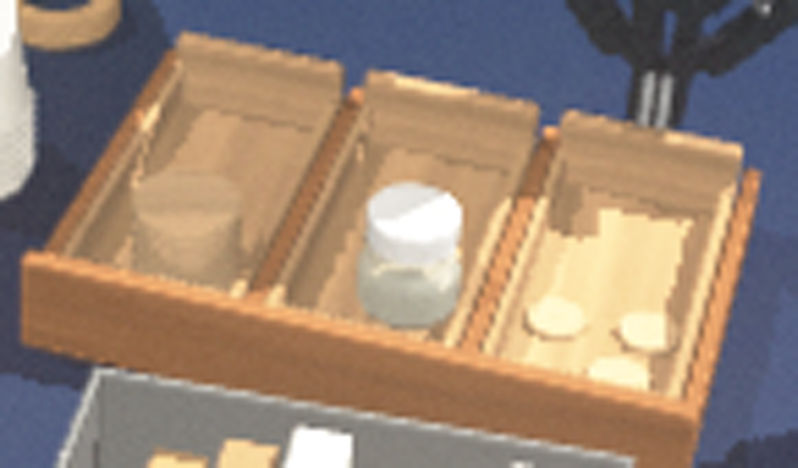

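The tray is home: it hit a hard stop at 25 N, and its lip lines up with the other two. Next I back off, lift, and move behind the jar tray's lip.

```bash
python3 -m pendant '[{"travel":[0,0,-0.3],"rot":[0,0,0],"gripper":1},{"travel":[0,0,-0.4],"rot":[0,0,0],"gripper":1},{"travel":[-0.5,0,-0.4],"rot":[0,0,0],"gripper":1},{"travel":[-1,0,-0.4],"rot":[0,0,0],"gripper":1},{"travel":[-1,0,-0.4],"rot":[0,0,0],"gripper":1}]'
python3 - <<'E'
from h import *
p=np.array([.599,.0395,0])+.035*EX; p[2]=.13;print(p)
goal(p)
E
```

```text
t: 5.8
tool_pos: [0.5614, 0.1447, 0.1337]
orientation: [0.033, 0.703, -0.031, 0.709]
force: [-0.7, -0.1, -0.3]
gripper_width: -0.0001
[0.63385595 0.03632786 0.13      ]
t 5.8 pos [0.5614 0.1447 0.1337] w -0.0001 F [-0.7 -0.1 -0.3] J [ 0.21 -0.05  1.77  0.    1.41 -1.27]
 travel units [ 0.051 -1.267  1.025]  rot units [ 0.     0.011 -0.003]
```

```bash
python3 -m pendant '[{"travel":[0,-0.4,0.4],"rot":[0,0,0],"gripper":1},{"travel":[0,-0.8,0.8],"rot":[0,0,0],"gripper":1},{"travel":[0,-1,1],"rot":[0,0,0],"gripper":1},{"travel":[0,-1,1],"rot":[0,0,0],"gripper":1}]'
python3 -m pendant '[{"travel":[0,-0.27,0],"rot":[0,0,0],"gripper":1},{"travel":[0,-0.27,0],"rot":[0,0,0],"gripper":1},{"travel":[0,-0.27,0],"rot":[0,0,0],"gripper":1}]'
python3 - <<'E'
from h import *
from station import viewer
import cv2
p=np.array([.599,.0395,0])+.035*EX; p[2]=.08
goal(p)
for n in("scene","wrist"):
    im=viewer.get_image(n);cv2.imwrite(f"pics/{n}4.png",im["image"])
    x0,y0,x1,y1=(200,150,400,290)
    if n=="scene":cv2.imwrite(f"pics/{n}4z.png",cv2.resize(im["image"][y0:y1,x0:x1],None,fx=3.7,fy=3.7,interpolation=cv2.INTER_CUBIC))
E
```

```text
t: 6.2
tool_pos: [0.6328, 0.055, 0.1268]
orientation: [0.033, 0.706, -0.033, 0.706]
force: [0.4, -0.3, -0.2]
gripper_width: -0.0
t: 6.5
tool_pos: [0.6292, 0.0361, 0.1273]
orientation: [0.032, 0.706, -0.032, 0.706]
force: [-0.6, -0.3, -0.6]
gripper_width: 0.0002
t 6.5 pos [0.6292 0.0361 0.1273] w 0.0002 F [-0.6 -0.3 -0.6] J [ 0.02  0.07  1.67  0.    1.41 -1.46]
 travel units [0.591 0.008 0.058]  rot units [-0.001  0.    -0.   ]
```

View pics/scene4z.png

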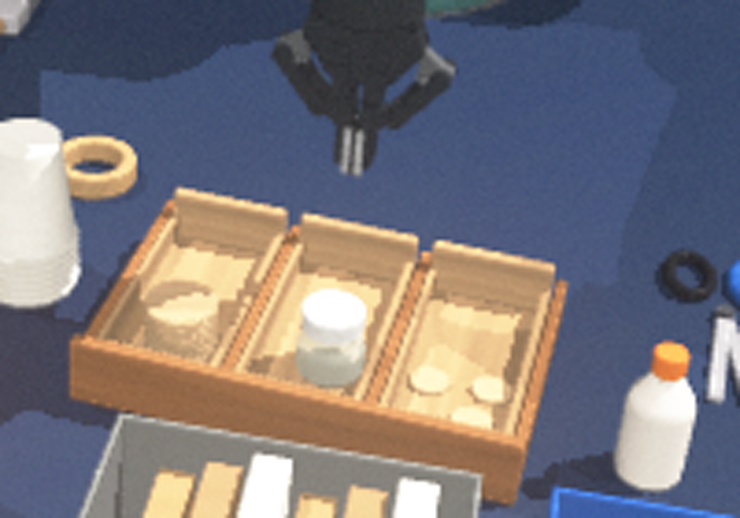

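View pics/wrist4.png

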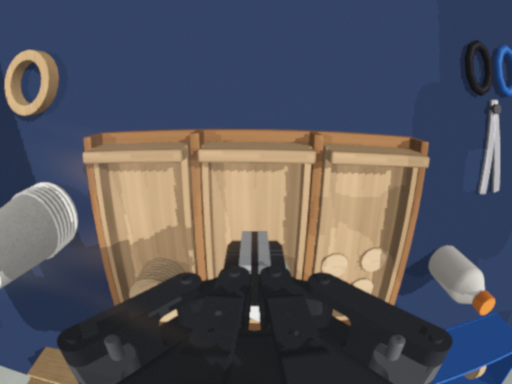

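In the wrist picture the three lips are in line (rows about 150). The middle lip spans 200–315 with the fingers at 255, and the jar is well behind. I'll descend behind the lip.

```bash
python3 -m pendant '[{"travel":[0.3,0,0.03],"rot":[0,0,0],"gripper":1},{"travel":[0.6,0,0.03],"rot":[0,0,0],"gripper":1},{"travel":[0.6,0,0.03],"rot":[0,0,0],"gripper":1}]'
python3 - <<'E'
from h import *
from station import viewer
import cv2
p=np.array([.599,.0395,0])+.035*EX; p[2]=.038
goal(p)
for n in("scene","wrist"):
    im=viewer.get_image(n);cv2.imwrite(f"pics/{n}5.png",im["image"])
    x0,y0,x1,y1=(200,150,400,290)
    if n=="scene":cv2.imwrite(f"pics/{n}5z.png",cv2.resize(im["image"][y0:y1,x0:x1],None,fx=3.7,fy=3.7,interpolation=cv2.INTER_CUBIC))
E
```

```text
t: 6.9
tool_pos: [0.6301, 0.0362, 0.0761]
orientation: [0.032, 0.708, -0.032, 0.705]
force: [-0.2, 0.4, -0.6]
gripper_width: -0.0
t 6.9 pos [0.6301 0.0362 0.0761] w -0.0 F [-0.2  0.4 -0.6] J [ 0.02  0.11  1.71  0.    1.33 -1.46]
 travel units [0.476 0.006 0.049]  rot units [ 0.001 -0.006  0.   ]
```

View pics/scene5z.png

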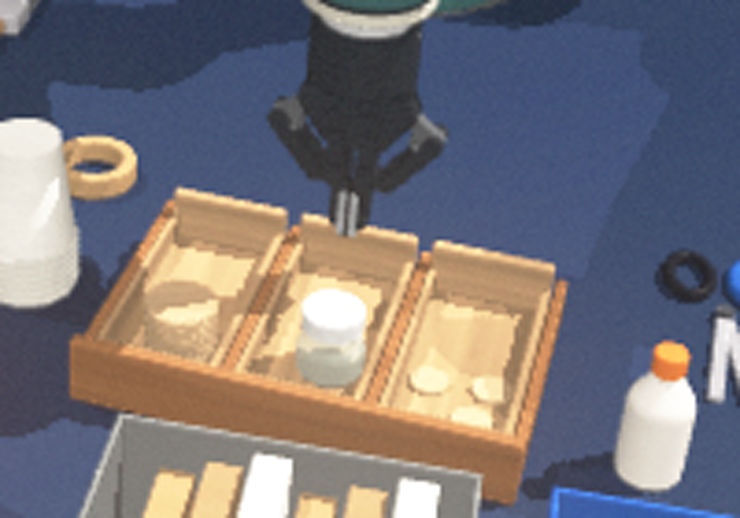

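View pics/wrist5.png

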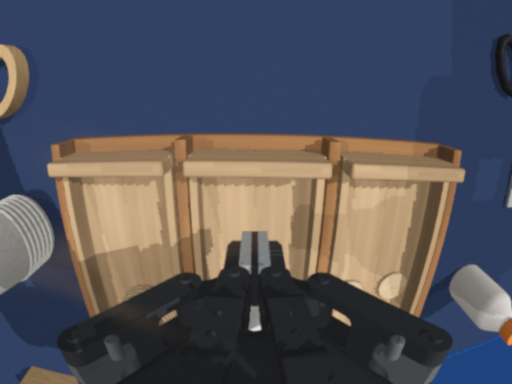

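```bash
python3 -m pendant '[{"travel":[0.25,0,0.05],"rot":[0,0,0],"gripper":1},{"travel":[0.47,0,0.05],"rot":[0,0,0],"gripper":1},{"travel":[0.47,0,0.05],"rot":[0,0,0],"gripper":1}]'
python3 -m pendant '[{"travel":[0,0,-0.1],"rot":[0,0,0],"gripper":1},{"travel":[0,0,-0.2],"rot":[0,0,0],"gripper":1},{"travel":[0,0,-0.28],"rot":[0,0,0],"gripper":1},{"travel":[0,0,-0.34],"rot":[0,0,0],"gripper":1},{"travel":[0,0,-0.38],"rot":[0,0,0],"gripper":1}]'
python3 - <<'E'
from h import *
from station import viewer
import cv2
p=np.array([.599,.0395,0])+.011*EX; p[2]=.038
goal(p)
for n in("scene","wrist"):
    im=viewer.get_image(n);cv2.imwrite(f"pics/{n}6.png",im["image"])
    x0,y0,x1,y1=(200,150,400,290)
    if n=="scene":cv2.imwrite(f"pics/{n}6z.png",cv2.resize(im["image"][y0:y1,x0:x1],None,fx=3.7,fy=3.7,interpolation=cv2.INTER_CUBIC))
E
```

```text
t: 7.3
tool_pos: [0.6347, 0.0353, 0.0398]
orientation: [0.032, 0.707, -0.032, 0.705]
force: [-0.0, 1.1, -0.5]
gripper_width: -0.0002
t: 7.8
tool_pos: [0.6053, 0.0379, 0.0425]
orientation: [0.032, 0.706, -0.032, 0.707]
force: [2.3, 0.4, 2.4]
gripper_width: 0.0003
t 7.8 pos [0.6053 0.0379 0.0425] w 0.0003 F [2.3 0.4 2.4] J [ 0.02  0.08  1.79  0.    1.26 -1.46]
 travel units [0.056 0.012 0.057]  rot units [-0.     0.002 -0.   ]
```

View pics/scene6z.png

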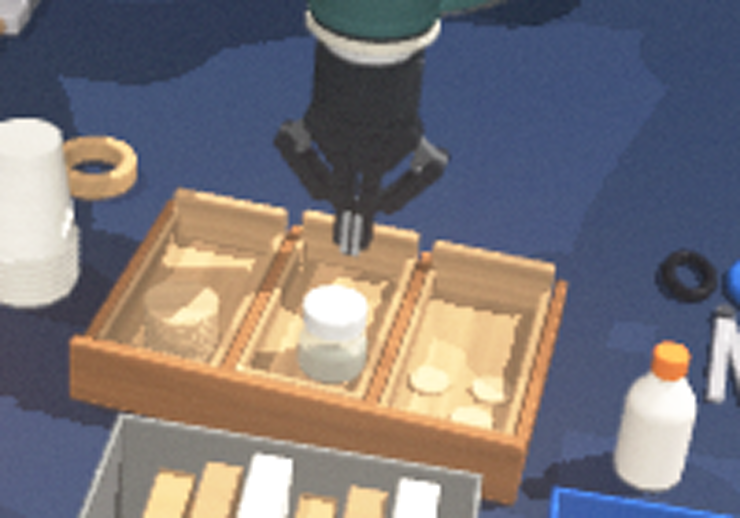

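View pics/wrist6.png

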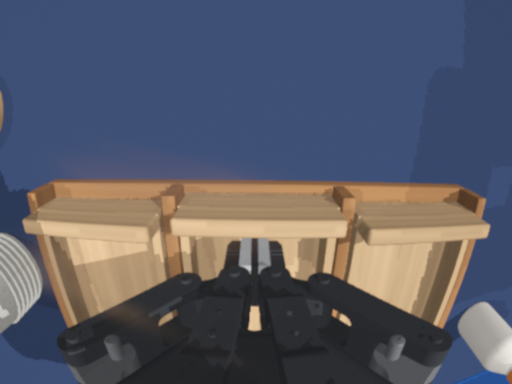

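The tip is hooked: 2.3 N on the tool, and the middle lip has begun to move out. I'll draw it out gently.

```bash
python3 -m pendant '[{"travel":[0.03,0,-0.04],"rot":[0,0,0],"gripper":1},{"travel":[0.05,0,-0.09],"rot":[0,0,0],"gripper":1},{"travel":[0.05,0,-0.14],"rot":[0,0,0],"gripper":1},{"travel":[0.05,0,-0.19],"rot":[0,0,0],"gripper":1},{"travel":[0.05,0,-0.24],"rot":[0,0,0],"gripper":1},{"travel":[0.05,0,-0.29],"rot":[0,0,0],"gripper":1},{"travel":[0.05,0,-0.34],"rot":[0,0,0],"gripper":1},{"travel":[0.05,0,-0.38],"rot":[0,0,0],"gripper":1},{"travel":[0.05,0,-0.42],"rot":[0,0,0],"gripper":1},{"travel":[0.05,0,-0.46],"rot":[0,0,0],"gripper":1},{"travel":[0.05,0,-0.5],"rot":[0,0,0],"gripper":1},{"travel":[0.05,0,-0.5],"rot":[0,0,0],"gripper":1}]'
python3 - <<'E'
from h import *
from station import viewer
import cv2
goal(np.array([.599,.0395,.038])-.079*EX)
for n in("scene",):
    im=viewer.get_image(n);cv2.imwrite(f"pics/{n}7.png",im["image"])
    x0,y0,x1,y1=(200,150,400,290)
    if n=="scene":cv2.imwrite(f"pics/{n}7z.png",cv2.resize(im["image"][y0:y1,x0:x1],None,fx=3.7,fy=3.7,interpolation=cv2.INTER_CUBIC))
E
```

```text
t: 9.1
tool_pos: [0.5652, 0.0415, 0.0378]
orientation: [0.032, 0.706, -0.032, 0.706]
force: [-0.1, 0.8, 0.4]
gripper_width: -0.0002
t 9.1 pos [0.5652 0.0415 0.0378] w -0.0002 F [-0.1  0.8  0.4] J [ 0.03  0.    1.88 -0.    1.26 -1.45]
 travel units [-0.003  0.014 -0.564]  rot units [ 0. -0.  0.]
```

View pics/scene7z.png

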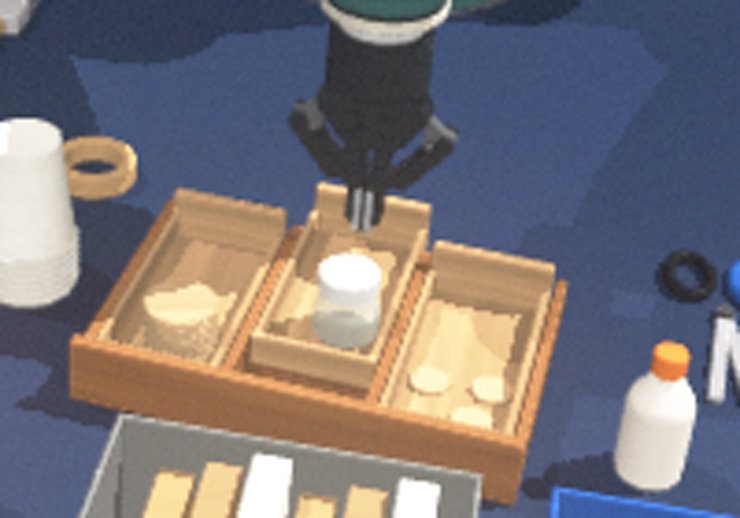

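The tray is roughly 45 mm out and the jar rides along upright. Continuing.

```bash
python3 -m pendant '[{"travel":[0,0,-0.03],"rot":[0,0,0],"gripper":1},{"travel":[0,0,-0.08],"rot":[0,0,0],"gripper":1},{"travel":[0,0,-0.13],"rot":[0,0,0],"gripper":1},{"travel":[0,0,-0.18],"rot":[0,0,0],"gripper":1},{"travel":[0,0,-0.23],"rot":[0,0,0],"gripper":1},{"travel":[0,0,-0.28],"rot":[0,0,0],"gripper":1},{"travel":[0,0,-0.33],"rot":[0,0,0],"gripper":1},{"travel":[0,0,-0.37],"rot":[0,0,0],"gripper":1},{"travel":[0,0,-0.41],"rot":[0,0,0],"gripper":1},{"travel":[0,0,-0.44],"rot":[0,0,0],"gripper":1},{"travel":[0,0,-0.47],"rot":[0,0,0],"gripper":1},{"travel":[0,0,-0.5],"rot":[0,0,0],"gripper":1}]'
python3 -m pendant '[{"travel":[0,0,-0.02],"rot":[0,0,0],"gripper":1},{"travel":[0,0,-0.03],"rot":[0,0,0],"gripper":1}]'
python3 -m pendant '[{"travel":[0,0,-0.02],"rot":[0,0,0],"gripper":1},{"travel":[0,0,-0.03],"rot":[0,0,0],"gripper":1}]'
```

```text
t: 10.35
tool_pos: [0.5256, 0.0451, 0.0377]
orientation: [0.032, 0.706, -0.032, 0.706]
force: [1.6, 1.0, 0.6]
gripper_width: -0.0
t: 10.55
tool_pos: [0.5232, 0.0453, 0.0377]
orientation: [0.032, 0.706, -0.032, 0.706]
force: [2.3, 1.1, 0.0]
gripper_width: -0.0001
t: 10.75
tool_pos: [0.5208, 0.0455, 0.0377]
orientation: [0.032, 0.706, -0.032, 0.706]
force: [2.3, 0.5, 0.4]
gripper_width: 0.0002
```

```bash
python3 -m pendant '[{"travel":[0,0,-0.02],"rot":[0,0,0],"gripper":1},{"travel":[0,0,-0.03],"rot":[0,0,0],"gripper":1}]'
python3 -m pendant '[{"travel":[0,0,-0.02],"rot":[0,0,0],"gripper":1},{"travel":[0,0,-0.03],"rot":[0,0,0],"gripper":1}]'
```

```text
t: 10.95
tool_pos: [0.5202, 0.0456, 0.0379]
orientation: [0.032, 0.705, -0.032, 0.708]
force: [26.3, -0.6, -14.9]
gripper_width: -0.0002
t: 11.15
tool_pos: [0.5201, 0.0456, 0.0382]
orientation: [0.032, 0.702, -0.032, 0.71]
force: [51.5, -2.6, -30.2]
gripper_width: -0.0005
```

It hit the stop exactly where expected (x 0.520). I'll release towards the back (keeping clear of the jar), lift out and retreat.

```bash
python3 -m pendant '[{"travel":[0,0,0.1],"rot":[0,0,0],"gripper":1},{"travel":[0,0,0.25],"rot":[0,0,0],"gripper":1},{"travel":[0,0,0.25],"rot":[0,0,0],"gripper":1}]'
python3 - <<'E'
from h import *
goal(np.array([.599,.0395,.038])-.06*EX)
E
```

```text
t: 11.45
tool_pos: [0.5369, 0.044, 0.0376]
orientation: [0.032, 0.707, -0.032, 0.706]
force: [-0.6, -0.3, -0.3]
gripper_width: 0.0001
t 11.45 pos [0.5369 0.044  0.0376] w 0.0001 F [-0.6 -0.3 -0.3] J [ 0.03 -0.06  1.94 -0.    1.26 -1.45]
 travel units [-0.005  0.015  0.029]  rot units [-0.    -0.001  0.   ]
```

```bash
python3 -m pendant '[{"travel":[-0.3,0,0],"rot":[0,0,0],"gripper":1},{"travel":[-0.7,0,0],"rot":[0,0,0],"gripper":1},{"travel":[-1,0,0],"rot":[0,0,0],"gripper":1},{"travel":[-1,0,0],"rot":[0,0,0],"gripper":1}]'
python3 -m pendant '[{"travel":[-0.5,0,0],"rot":[0,0,0],"gripper":1},{"travel":[-1,0,0],"rot":[0,0,0],"gripper":1},{"travel":[-1,0,-0.5],"rot":[0,0,0],"gripper":1},{"travel":[-1,0,-1],"rot":[0,0,0],"gripper":1},{"travel":[-1,0,-1],"rot":[0,0,0],"gripper":1},{"travel":[-1,0,-1],"rot":[0,0,0],"gripper":1}]'
python3 - <<'E'
from h import *
from station import viewer
import cv2
goal(JL)
for n in("scene","top"):
    im=viewer.get_image(n);cv2.imwrite(f"pics/{n}8.png",im["image"])
    x0,y0,x1,y1=(200,150,400,290) if n=="scene" else (140,100,300,260)
    cv2.imwrite(f"pics/{n}8z.png",cv2.resize(im["image"][y0:y1,x0:x1],None,fx=3.7,fy=3.7,interpolation=cv2.INTER_CUBIC))
E
```

```text
t: 11.85
tool_pos: [0.5372, 0.0442, 0.1212]
orientation: [0.032, 0.705, -0.032, 0.708]
force: [-0.2, -0.1, -1.0]
gripper_width: -0.0
t: 12.45
tool_pos: [0.456, 0.0515, 0.1975]
orientation: [0.032, 0.706, -0.032, 0.706]
force: [0.9, -0.4, 0.2]
gripper_width: -0.0001
t 12.45 pos [0.456  0.0515 0.1975] w -0.0001 F [ 0.9 -0.4  0.2] J [ 0.06 -0.36  1.93 -0.    1.57 -1.42]
 travel units [1.769 0.01  1.769]  rot units [ 0.  0. -0.]
```

View pics/scene8z.png

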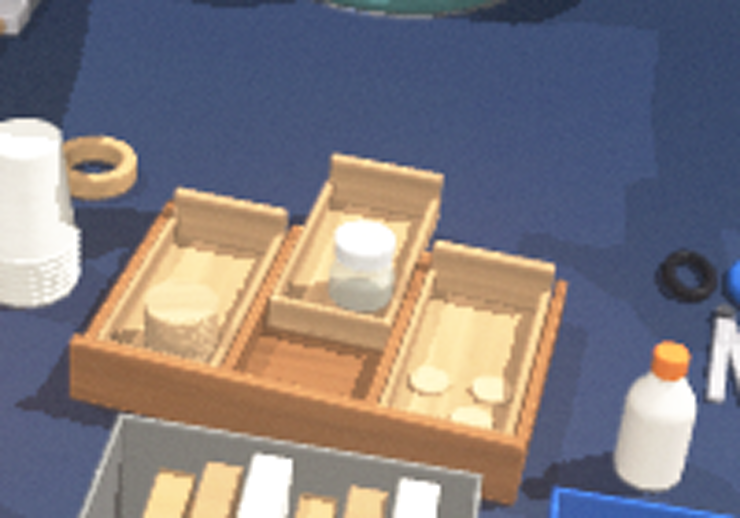

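View pics/top8z.png

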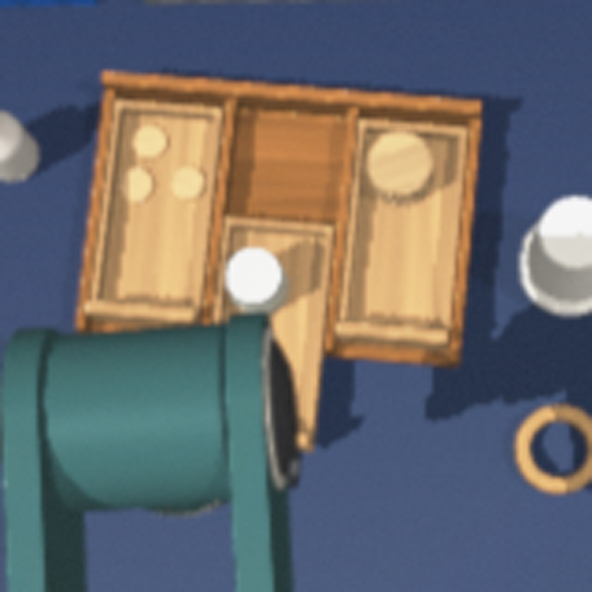

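Both pictures show the jar tray fully out with its jar upright. The other two trays are home, the bystanders haven't moved, and the arm is clear. I'm handing in.

```bash
python3 -c "
from station import sign_off
print(sign_off())"
```

```text
the job is handed in; nothing more can be done
None
```

I finished both parts and handed the job in at about 12.5 s of the 45 s allowed; no verdict was reported.

- **Pushing home:** I pushed the left-pulled-out tray in with the shut fingers against its lip's front face. It met a hard stop at 25 N, and the pictures showed its lip in line with the other two.
- **Drawing out:** I lowered the shut fingertips behind the jar tray's lip and drew it out with about 2 N. It met its stop at TCP x = 0.520, as predicted for 90 mm, where the force rose to about 60 N in all. I then freed the fingers backwards and lifted them straight up.
- **Last pictures:** The jar tray is fully out with the jar upright towards the back. The other two trays are home, the disc stack is standing, and the nearby table items in view look unmoved. The arm was clear of everything.

**Disagreement:** the two fixed cameras differed by about 7 mm across the trays when I located the lips. I used the average, and the wrist view then showed the fingers centred on each lip. I judged the final positions from the pictures and the stops, without a separate measurement.

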